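Wipe the weighed shards off the balance pan

TASK

The fired-clay shards on the balance have been weighed: pick up the scraper block and wipe them all off the pan into the open steel tray beside it, keeping the blade pressed lightly on the pan all along each stroke but never leaning on it so hard that the pan is pushed down onto its overload stop. Do not touch the shards with the fingers, and leave the lidded tray, the jar and the calibration weight alone and the open tray where it stands. When the pan is clear and all the shards lie in the tray, stand the scraper upright on its blade on the bench and let go.

Things in the scene. Friction and masses are not known exactly. Their poses are not given: they have to be found in the camera images.
- balance: Laboratory balance fixed on a stone weighing slab. Origin: on the slab's top face, straight below the pan's centre; x points from the display to the back, z up. White housing 144 mm wide in y, from x = -200 to +90 mm, 64 mm high; display at its -x end rising to 75 mm. The slab stands on levelling feet: the height of all on it differs from case to case by up to 14 mm.
- slab (a point): Centre of the top face of the dark stone slab, 360 mm in x, 400 mm in y, 40 mm thick, axes as the balance; 48 to 62 mm above the bench.
- pan_top (a point): Centre of the top face of the balance's pan when unpressed, 85 mm above balance's origin; axes as the balance. The pan is a flat, rimless, plain steel plate, 180 mm in x, 170 mm in y, 5 mm thick, overhanging the housing by 13 mm on each y side.
- pan (a joint): How far the pan is pushed down, in m: about 0 unpressed. It is sprung, about 10 N per mm; it comes onto its overload stop at 1.7 mm (about 17 N), which must not happen. A wiping pressure of 4 to 10 N is right.
- tray: Open steel tray, 190 mm in x, 100 mm in y, 50 mm high, walls and floor 3 mm, 0.5 kg, loose. It stands on the slab on the left (+y) or right (-y) side of the balance, axes parallel to it, centre 128 mm from the pan's centre, so that its near rim tucks 7 mm under the pan's edge, 30 mm below it. Origin: centre of its underside.
- lidded_tray: The same tray closed with a flat steel lid with a small wire handle (69 mm high in all), in the mirrored place on the other side of the balance. To be left alone. Origin: centre of its underside.
- scraper: Scraper block, 0.2 to 0.33 kg, standing on its blade on the bench left or right of the slab. Origin: centre of the blade's underside; x along the blade, z up. Black rubber blade 120 mm in x, 22 mm in y, 14 mm high; aluminium carrier 120 by 26 mm up to z = 38 mm; grey plastic grip 76 mm in x, 24 mm in y, z = 38 to 102 mm, to be pinched across y.
- shard0: Flat shard of fired clay, about 23 to 28 mm by 18 to 22 mm, 9 mm thick, 10 to 17 g, loose on the pan; all six lie within 60 mm of the pan's centre line in x and 38 mm in y (their centres). Origin: centre of its underside.
- shard1: Flat shard of fired clay, about 23 to 28 mm by 18 to 22 mm, 9 mm thick, 10 to 17 g, loose on the pan; all six lie within 60 mm of the pan's centre line in x and 38 mm in y (their centres). Origin: centre of its underside.
- shard2: Flat shard of fired clay, about 23 to 28 mm by 18 to 22 mm, 9 mm thick, 10 to 17 g, loose on the pan; all six lie within 60 mm of the pan's centre line in x and 38 mm in y (their centres). Origin: centre of its underside.
- shard3: Flat shard of fired clay, about 23 to 28 mm by 18 to 22 mm, 9 mm thick, 10 to 17 g, loose on the pan; all six lie within 60 mm of the pan's centre line in x and 38 mm in y (their centres). Origin: centre of its underside.
- shard4: Flat shard of fired clay, about 23 to 28 mm by 18 to 22 mm, 9 mm thick, 10 to 17 g, loose on the pan; all six lie within 60 mm of the pan's centre line in x and 38 mm in y (their centres). Origin: centre of its underside.
- shard5: Flat shard of fired clay, about 23 to 28 mm by 18 to 22 mm, 9 mm thick, 10 to 17 g, loose on the pan; all six lie within 60 mm of the pan's centre line in x and 38 mm in y (their centres). Origin: centre of its underside.
- jar: Amber glass jar with a white cap, 68 mm across, 100 mm high, on the bench on the side of the slab away from the scraper. To be left alone. Origin: centre of its underside.
- weight: Steel calibration weight with a knob, 42 mm across, 71 mm high, on the bench at the far left. To be left alone. Origin: centre of its underside.
Mind the look-alikes: they are no part of the job. Leave any turquoise look-alike of the shard3 alone. What is shaped like the shard1 but blue is not meant.

How it is judged:
By the outcome, as a careful person would: the job done as asked, in the order asked, and still so for the second after the job is handed in, with the robot touching nothing.
It also fails if it takes over 64 s, if anything falls off the work surface, if the arm or the gripper's body presses on something with over 40 N, if the wrist force passes 120 N, or if a joint passes its speed limit or range.

ROBOT

A 6-joint arm with a two-finger parallel gripper is mounted at the origin on the work surface. World frame = base frame: x ahead of the robot, y to its left, z up, the work surface at z = 0. Lengths are in m, angles in degrees, forces in N, time in s.
With the tool pointing down it reaches from about 0.4 to 0.825 m from the base axis. Payload 7 kg.
Tool frame: the origin (TCP) lies at the very end of the fingers, on their centre line; the grasp point (between the pads) lies 19 mm behind it (ctrl.grip_point_offset is the distance from the TCP to the grasp point, in m); x points along the fingers, z is the direction in which the jaws open and shut, and the axes are right-handed (so a half turn about x gives the same grasp; the last joint's range is limited). The gripper opens to 88 mm and grips with 3 to 60 N. Pads are 19 mm wide; open, the fingers measure 130 mm over their backs; the gripper's body (78 mm by 193 mm) begins 47 mm behind the grasp point.
Start: joints at [79.647, 20.546, 0.682, 0, -70.136, -16.507], TCP at [0.305, 0.602, 0.227] pointing down, gripper open.
Joint ranges: [-176.03, 176.03], [-82.01, 121.73], [-58.28, 71.71], [-173.87, 95.51], [-174.79, -0.11], [-173.66, 173.66]. Speed limits (degrees/s): [136.94, 136.94, 172.46, 180, 180, 180].

INTERFACE

Orientations are given as [roll, pitch, yaw] about the fixed x, y, z axes, in that order (R = Rz(yaw) Ry(pitch) Rx(roll)).
In Python, from plant import get_obs, snapshot, calibration, close_job, ctrl gives the robot as it stands.
- The arm moves only by the tool move_arm, never from a script. Its argument "commands" is a list that holds one entry, the list of rows, each a list of 4 numbers: the shift along the tool's x, y, z in cm, then the turn about the tool's x in rad. In form: [[[dx, dy, dz, spin], ...]]. A call has 1 to 8 rows; each row shifts and turns the commanded pose from where the row before left it, along the tool's axes as they then stand; what a row does not reach is not made up. A row lasts 1/10 s, in which the tool goes at most 50 mm and 8.59 degrees, less where a joint would pass 70% of its speed; a pose out of reach is approached as far as the arm can. A call with a gripper value outside its range is refused whole. "jaw" is the finger opening in cm, from 0 to 8.76, set as the call begins (left out, the last holds). The fingers move at their own pace and stop on an object; the grip force is fixed at half the most. Time passes only in rows, so rows that do not move let the fingers close. It gives the time, the measured TCP pose, the force and the opening at its end, in the units of the state.
- get_obs(): the state, without advancing time (a new reading comes with each control period).
- snapshot(name): name is "scene" or "top"; returns (picture, depth): 400x640x3 uint8, red, green, blue; 400x640 float32, m along the optical axis (not along the pixel's ray), 0 where there is no reading.
- calibration(name): a dict with "mtx" (3x3 intrinsics, pixels), "k1" (the pictures are not rectified: a ray, as slopes to the right and down, at radius r is drawn at 1 + k1 r^2 times it, then the intrinsics apply), "T" (4x4, takes a point from camera to world coordinates). Camera axes: x right, y up, looking along -z (the intrinsics and any distortion apply to the point x, -y, -z); pixel columns grow to the right and rows downward; lengths in m; the calibration is good to about 2 mm. A picture is of the moment at which its call begins. calibration takes no time and is no camera call.
- close_job(): hands the job in, once; it reports no verdict.
The state is a dict: "clock": time; "joint_pos": joint angles; "qvel": joint speeds; "tau": joint torques, N m; "tool_pos": TCP position; "orientation": TCP orientation; "force": force on the tool from outside, world axes, zero at the start; "moment": the same for the moment, N m; "opening": finger opening in m.
Only numpy, scipy, OpenCV 4.12 (cv2) and the standard library are available. Lean on these libraries where they do the work, as an engineer would, in place of code of your own. Each camera call takes 0.05 s, during which the arm holds its last target. There are 200 camera calls.

## Working session

There is one attempt and no reset: what is moved stays moved. The work goes in short steps, Python scripts to look and compute and a tool call to move; the robot and the scene stay as the last step left them, time stands still between calls to the robot, and variables do not carry over. Pictures are saved under pics/ and viewed, about 8 in all and at most 12, crops included, and the job is handed in when it is done.

Besides the shell and the picture viewer there is one more tool, called as name(argument=value, ...), one argument or row to a line, values as JSON. move_arm: Moves the arm, as the interface text tells. Its arguments: {"type":"object","properties":{"commands":{"type":"array"},"jaw":{"type":"number"}},"required":["commands"]}

```bash
mkdir -p pics; ls; cat > h.py <<'E'
import numpy as np, cv2
from plant import get_obs, snapshot, calibration, close_job, ctrl
def cloud(name, depth):
    c=calibration(name); K=np.array(c["mtx"]); T=np.array(c["T"]); k=c["k1"]
    h,w=depth.shape; u,v=np.meshgrid(np.arange(w),np.arange(h))
    p=np.stack([u,v],-1).reshape(-1,1,2).astype(np.float64)
    q=cv2.undistortPoints(p,K,np.array([k,0,0,0.])).reshape(h,w,2)
    P=np.stack([q[...,0]*depth,-q[...,1]*depth,-depth,np.ones_like(depth)],-1)@T.T
    P=P[...,:3]; P[depth==0]=np.nan
    return P
def shot(name,tag):
    i,d=snapshot(name); cv2.imwrite(f"pics/{tag}.png",i[...,::-1]); P=cloud(name,d); np.save(f"pics/{tag}.npy",P); return i,P
E
python3 - <<'E'
from h import *
for n in("top","scene"):
    shot(n,n+"0"); print(calibration(n))
print(get_obs(), ctrl.grip_point_offset)
a=cv2.imread("pics/top0.png")
E
```

```text
pics
{'mtx': array([[417.76143925,   0.        , 316.1260585 ],
       [  0.        , 417.76143925, 204.27666987],
       [  0.        ,   0.        ,   1.        ]]), 'k1': -0.0986671525551223, 'T': array([[ 0.0045012 ,  0.98497017, -0.17266587,  0.34366319],
       [-0.99994717,  0.00283781, -0.00987926, -0.00617616],
       [-0.00924079,  0.17270121,  0.98493091,  1.34964053],
       [ 0.        ,  0.        ,  0.        ,  1.        ]])}
{'mtx': array([[416.52612985,   0.        , 315.17091812],
       [  0.        , 416.52612985, 194.69307588],
       [  0.        ,   0.        ,   1.        ]]), 'k1': -0.02973722471897708, 'T': array([[-0.28355477, -0.81056852,  0.51242108,  1.04095089],
       [ 0.95891269, -0.24474802,  0.14347425,  0.12493666],
       [ 0.00911833,  0.53204989,  0.84666391,  0.92701246],
       [ 0.        ,  0.        ,  0.        ,  1.        ]])}
{'clock': 0.1, 'joint_pos': array([ 7.96474896e+01,  2.05874512e+01,  6.41002932e-01, -1.57936992e-02,
       -7.01366993e+01, -1.65077475e+01]), 'qvel': array([-0.06408375, -0.05810759,  0.13133932,  0.04810284, -0.06761917,
       -0.03095656]), 'tau': array([-7.86444343e-04, -5.84163487e+01,  2.93750954e+01,  7.01558501e+00,
        1.01536725e-02, -6.11601035e-05]), 'tool_pos': array([0.30480782, 0.60178899, 0.22573618]), 'orientation': array([   6.38416744,   89.91553672, -110.4814676 ]), 'force': array([ 0.03111626, -0.37941345, -0.6041746 ]), 'moment': array([ 0.00131845,  0.02114788, -0.01998507]), 'opening': 0.08820089785300651} 0.0188
```

View pics/top0.png

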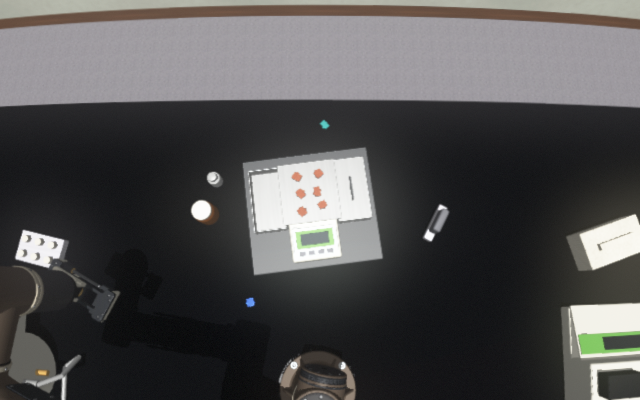

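View pics/scene0.png

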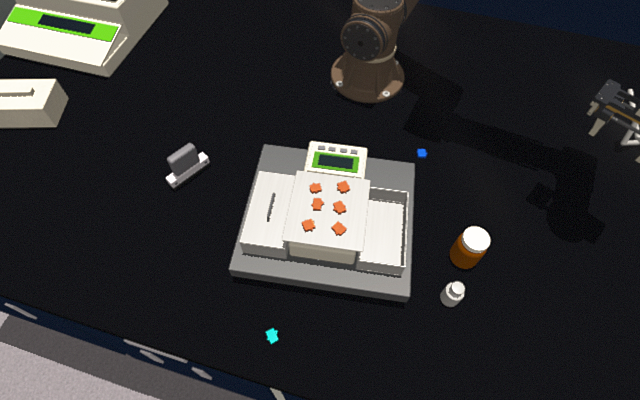

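The top view shows the balance with six orange shards at (297–322, 174–211). The open tray is on the left (+y) at (264,200), the lidded tray on the right at (352,188), and the scraper at (436,222). The two look-alikes, turquoise at (324,125) and blue at (250,302), are off the pan, so they are not meant. The scene view agrees. Next I measure.

```bash
python3 - <<'E'
from h import *
P=np.load("pics/top0.npy"); I=cv2.imread("pics/top0.png")
Z=P[...,2]
def rect(m,nm):
    m=m.astype(np.uint8); n,l,s,c=cv2.connectedComponentsWithStats(m)
    for k in range(1,n):
        if s[k,4]<25: continue
        q=P[l==k]; r=cv2.minAreaRect((q[:,:2]*1000).astype(np.float32)); print(nm,s[k],"c",np.round(r[0],1),"size",np.round(r[1],1),"ang",round(r[2],2),"z",np.round(np.percentile(q[:,2],[5,50,95]),4))
roi=np.zeros(Z.shape,bool); roi[140:285,180:470]=1
print("bench",np.nanmedian(Z[150:280,400:420]))
rect(roi&(Z>0.025),"all")
slab=roi&(Z>0.04)&(Z<0.07); rect(slab,"slab")
hsv=cv2.cvtColor(I,cv2.COLOR_BGR2HSV)
rect(roi&(hsv[...,1]>120)&(Z>0.1)&((hsv[...,0]<15)|(hsv[...,0]>170)),"shards")
pz=np.nanmedian(Z[185:215,284:292]); print("panz",pz)
rect(roi&(abs(Z-pz)<0.013),"pan")
rect(roi&(Z>0.07),"grip")
# scraper
q=np.zeros(Z.shape,bool);q[195:250,415:460]=1
rect(q&(Z>0.015),"scr"); rect(q&(Z>0.08),"scrgrip"); rect(q&(Z>.02)&(Z<.06),"scrcar")
P2=np.load("pics/scene0.npy");Z2=P2[...,2]; P=P2
q=np.zeros(Z2.shape,bool);q[135:195,155:220]=1
rect(q&(Z2>0.015),"scr2"); rect(q&(Z2>.09),"scrgrip2"); 
pz2=np.nanmedian(Z2[190:240,325:332]); print("panz2",pz2)
q=np.zeros(Z2.shape,bool);q[130:300,230:420]=1
rect(q&(abs(Z2-pz2)<0.009),"pan2")
rect(q&(abs(Z2-pz2+.085)<0.01),"slab2")
big=cv2.hconcat([cv2.resize(I[140:290,190:390],None,fx=3,fy=3,interpolation=2),cv2.resize(I[195:255,405:465],(180,180),interpolation=2).repeat(1,0) if 0 else cv2.copyMakeBorder(cv2.resize(I[195:255,405:465],(200,200),interpolation=2),0,250,0,0,0)])
cv2.imwrite("pics/crop.png",big)
E
```

```text
bench -0.0006048813107639717
all [  243   147   139   128 14396] c [553.9  22.9] size [361.8 401.9] ang 7.59 z [0.058  0.1106 0.1489]
all [207 172  14  14 155] c [654.9 337.2] size [34.  40.9] ang 50.17 z [0.0304 0.0485 0.0727]
all [192 201  26  24 455] c [544.4 356.4] size [63.5 60.7] ang 29.13 z [0.0389 0.0972 0.1022]
all [424 205  25  36 397] c [ 515.5 -372. ] size [ 26.5 119.3] ang 62.62 z [0.0322 0.0823 0.1035]
slab [ 243  147  139  128 5206] c [553.9  22.9] size [361.7 402. ] ang 7.6 z [0.0565 0.0609 0.0654]
slab [207 172  13  13 101] c [654.9 337.2] size [34.  40.9] ang 50.17 z [0.0426 0.048  0.0686]
slab [ 251  172   36   59 1510] c [579.6 157.5] size [179.6  92. ] ang 7.91 z [0.0599 0.0641 0.0683]
slab [201 203  16  21  68] c [536.3 342.4] size [28.8 66. ] ang 65.16 z [0.0413 0.0575 0.0693]
slab [428 210  13  24  47] c [ 517.2 -362.5] size [17.7 75.1] ang 75.17 z [0.048  0.0584 0.0693]
shards [315 170   7   6  26] c [647.7   1.6] size [15.6 13. ] ang 42.82 z [0.1504 0.1549 0.1578]
shards [293 174   7   5  26] c [636.4  64.4] size [15.4 13.5] ang 53.67 z [0.1528 0.1553 0.1585
[... 742 characters left out ...]
514.9 -372.1] size [24.2 77.3] ang 62.66 z [0.0874 0.0997 0.1041]
scrcar [423 205  24  36 173] c [ 515.5 -372. ] size [ 26.8 119.4] ang 62.43 z [0.0241 0.0368 0.0563]
scr2 [ 165  143   45   45 1075] c [ 518. -373.] size [ 29.6 120.4] ang 61.28 z [0.0216 0.0598 0.1035]
scrgrip2 [167 143  29  22 294] c [ 519.2 -373. ] size [25.4 74.2] ang 61.68 z [0.0933 0.1017 0.1049]
panz2 0.14759516785203985
pan2 [ 282  170   89   82 5349] c [594.1  28.6] size [181.8 170.3] ang 7.65 z [0.1455 0.1478 0.1548]
slab2 [ 230  144  185  155 7642] c [553.6  23.1] size [364.8 401.2] ang 7.51 z [0.0595 0.0626 0.0654]
slab2 [ 360  196   45   69 2395] c [565.1 156.2] size [168.1  91.6] ang 7.27 z [0.0632 0.0657 0.0685]
```

View pics/crop.png

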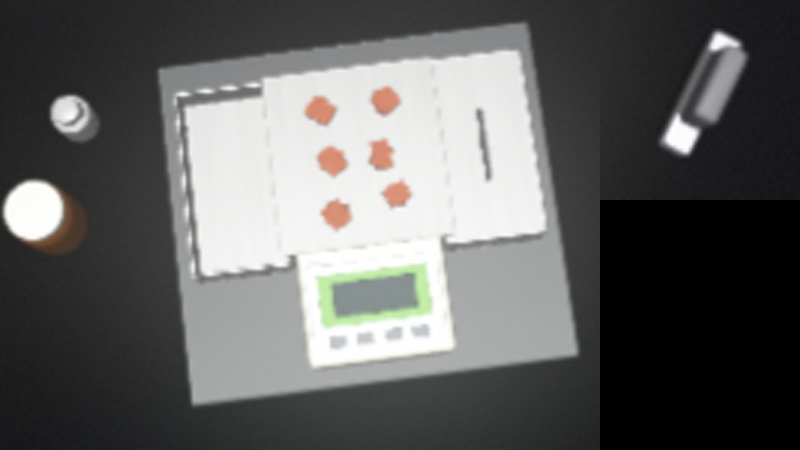

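The crop confirms it: six orange shards on the pan, scraper with its grip at (720,85) in the crop, and the left tray open and empty. Pan centre is about (0.594, 0.028, 0.147) with yaw 7.6°. The scraper is at (0.5165, -0.3725) with its long axis at about -27.7°.

```bash
cat > g.py <<'E'
# usage: g.py x y z jawdir_deg : shift (cm) and spin (rad) from the measured pose
import sys; from h import *
from scipy.spatial.transform import Rotation as Ro
o=get_obs(); R=Ro.from_euler("xyz",o["orientation"],degrees=True).as_matrix(); p=o["tool_pos"]
jd=np.degrees(np.arctan2(R[1,2],R[0,2]))
print("t",round(o["clock"],2),"p",np.round(p*1000,1),"jaw",round(jd,2),"q6",round(o["joint_pos"][5],1),"F",np.round(o["force"],2),"open",round(o["opening"]*1000,1))
print("tool axes",np.round(R.T,3).tolist())
if len(sys.argv)>1:
    t=np.array(list(map(float,sys.argv[1:4]))); d=R.T@(t-p)*100
    for k in(0,180):
        a=(float(sys.argv[4])+k-jd+180)%360-180
        print("shift cm",np.round(d,2),"spin rad (about tool x)",round(-np.radians(a),4),"deg",round(a,1))
E
python3 g.py 0.5165 -0.3725 0.22 62.2
```

```text
t 0.1 p [304.8 601.8 225.7] jaw -116.87 q6 -16.5 F [ 0.03 -0.38 -0.6 ] open 88.2
tool axes [[-0.001, -0.001, -1.0], [0.892, -0.452, 0.0], [-0.452, -0.892, 0.001]]
shift cm [ 0.7  62.91 77.35] spin rad (about tool x) -3.1253 deg 179.1
shift cm [ 0.7  62.91 77.35] spin rad (about tool x) 0.0163 deg -0.9
```

move_arm(
  commands=[
    [[0,2.62,3.22,0.002],[0,2.62,3.22,0.002],[0,2.62,3.22,0.002],[0,2.62,3.22,0.002],[0,2.62,3.22,0.002],[0,2.62,3.22,0.002],[0,2.62,3.22,0.002],[0,2.62,3.22,0.002]],
  ],
  jaw=8.5,
)

```text
clock: 0.9
tool_pos: [0.3732, 0.2753, 0.2264]
orientation: [-24.3, 90.0, -142.0]
force: [0.8, 0.7, -0.0]
opening: 0.0848
```

move_arm(
  commands=[
    [[0,2.62,3.22,0],[0,2.62,3.22,0],[0,2.62,3.22,0],[0,2.62,3.22,0],[0,2.62,3.22,0],[0,2.62,3.22,0],[0,2.62,3.22,0],[0,2.62,3.22,0]],
  ],
)

```text
clock: 1.7
tool_pos: [0.4385, -0.0501, 0.2266]
orientation: [154.4, 90.0, 36.6]
force: [1.4, 0.6, 0.9]
opening: 0.0849
```

move_arm(
  commands=[
    [[0,2.62,3.22,0],[0,2.62,3.22,0],[0,2.62,3.22,0],[0,2.62,3.22,0],[0,2.62,3.22,0],[0,2.62,3.22,0],[0,2.62,3.22,0],[0,0,0,0]],
  ],
)

```text
clock: 2.5
tool_pos: [0.4959, -0.3372, 0.225]
orientation: [-60.0, 89.9, -178.0]
force: [-0.0, 0.5, 0.2]
opening: 0.0851
```

```bash
python3 g.py 0.5165 -0.3725 0.14 62.2
```

```text
t 2.5 p [ 495.9 -337.2  225. ] jaw -117.98 q6 77.5 F [-0.01  0.46  0.24] open 85.1
tool axes [[-0.002, -0.0, -1.0], [0.883, -0.469, -0.002], [-0.469, -0.883, 0.001]]
shift cm [8.5  3.49 2.15] spin rad (about tool x) 3.1384 deg -179.8
shift cm [8.5  3.49 2.15] spin rad (about tool x) -0.0032 deg 0.2
```

move_arm(
  commands=[
    [[1,1.75,1.08,0],[1.5,1.74,1.07,0],[2,0,0,0],[2,0,0,0],[2,0,0,0],[0,0,0,0],[0,0,0,0]],
  ],
)

```text
clock: 3.2
tool_pos: [0.5167, -0.3685, 0.1417]
orientation: [-63.4, 89.9, 178.9]
force: [0.2, -0.2, 1.2]
opening: 0.0848
```

```bash
python3 g.py 0.5165 -0.3725 0.058 62.2
```

```text
t 3.2 p [ 516.7 -368.5  141.7] jaw -117.75 q6 80.1 F [ 0.24 -0.18  1.21] open 84.8
tool axes [[-0.001, 0.0, -1.0], [0.885, -0.466, -0.001], [-0.466, -0.885, 0.0]]
shift cm [8.37 0.18 0.36] spin rad (about tool x) -3.1408 deg 180.0
shift cm [8.37 0.18 0.36] spin rad (about tool x) 0.0008 deg -0.0
```

move_arm(
  commands=[
    [[1.4,0.18,0.36,0],[1.4,0,0,0],[1.4,0,0,0],[1.4,0,0,0],[1.4,0,0,0],[1.4,0,0,0],[0,0,0,0],[0,0,0,0]],
  ],
)

```text
clock: 4.0
tool_pos: [0.5166, -0.3727, 0.0571]
orientation: [-68.0, 89.9, 174.2]
force: [-0.1, -0.5, 1.7]
opening: 0.0848
```

move_arm(
  commands=[
    [[0,0,0,0],[0,0,0,0],[0,0,0,0],[0,0,0,0],[0,0,0,0],[0,0,0,0],[0,0,0,0],[0,0,0,0]],
  ],
  jaw=0,
)

```text
clock: 4.8
tool_pos: [0.5167, -0.3726, 0.0575]
orientation: [-86.1, 90.0, 156.1]
force: [-0.1, 1.0, -0.5]
opening: 0.027
```

```bash
python3 g.py
```

```text
t 4.8 p [ 516.7 -372.6   57.5] jaw -117.78 q6 80.5 F [-0.06  0.98 -0.55] open 27.0
tool axes [[-0.0, 0.0, -1.0], [0.885, -0.466, -0.0], [-0.466, -0.885, 0.0]]
```

move_arm(
  commands=[
    [[0,0,0,0],[0,0,0,0],[0,0,0,0],[0,0,0,0]],
  ],
)

```text
clock: 5.2
tool_pos: [0.5166, -0.3726, 0.0575]
orientation: [-81.9, 90.0, 160.4]
force: [0.5, -0.2, -1.5]
opening: 0.0236
```

move_arm(
  commands=[
    [[-1,0,0,0],[-3,0,0,0],[-4,0,0,0],[-4,0,0,0],[-4,0,0,0],[-3,0,0,0],[0,0,0,0],[0,0,0,0]],
  ],
)

```text
clock: 6.0
tool_pos: [0.5167, -0.3724, 0.2485]
orientation: [116.9, 89.9, -0.9]
force: [0.2, 0.4, -2.3]
opening: 0.0239
```

```bash
python3 - <<'E'
import numpy as np
a=np.radians(7.6);c=np.array([.594,.0283]);R=np.array([[np.cos(a),-np.sin(a)],[np.sin(a),np.cos(a)]])
for p in [(.03,-.072),(.03,.08),(-.03,-.072),(-.03,.08)]: print(p,np.round(c+R@p,4))
E
python3 g.py 0.6333 -0.0391 0.24 97.6
```

```text
(0.03, -0.072) [ 0.6333 -0.0391]
(0.03, 0.08) [0.6132 0.1116]
(-0.03, -0.072) [ 0.5738 -0.047 ]
(-0.03, 0.08) [0.5537 0.1036]
t 6.0 p [ 516.7 -372.4  248.5] jaw -117.79 q6 80.5 F [ 0.22  0.4  -2.29] open 23.9
tool axes [[0.002, -0.0, -1.0], [0.885, -0.466, 0.001], [-0.466, -0.885, -0.001]]
shift cm [  0.87  -5.22 -34.92] spin rad (about tool x) 2.524 deg -144.6
shift cm [  0.87  -5.22 -34.92] spin rad (about tool x) -0.6176 deg 35.4
```

move_arm(
  commands=[
    [[0,-0.65,-4.37,0],[0,-0.65,-4.37,0],[0,-0.65,-4.37,0],[0,-0.65,-4.37,0],[0,-0.65,-4.37,0],[0,-0.65,-4.37,0],[0,-0.65,-4.37,0],[0,-0.65,-4.37,0]],
  ],
)

```text
clock: 6.8
tool_pos: [0.6329, -0.0373, 0.2458]
orientation: [-56.9, 89.8, -174.7]
force: [-0.7, -1.0, -2.2]
opening: 0.024
```

move_arm(
  commands=[
    [[0,0,0,-0.1],[0,0,0,-0.1],[0,0,0,-0.1],[0,0,0,-0.1],[0,0,0,-0.1],[0,0,0,-0.118],[0,0,0,0],[0,0,0,0]],
  ],
)

```text
clock: 7.6
tool_pos: [0.633, -0.0392, 0.2463]
orientation: [-90.6, 89.9, -173.1]
force: [0.3, 0.5, -1.7]
opening: 0.0236
```

```bash
python3 - <<'E'
from h import *
i,P=shot("scene","s1"); j,Q=shot("top","t1")
a=cv2.resize(i[100:260,200:440],(780,520),interpolation=cv2.INTER_CUBIC); cv2.imwrite("pics/s1c.png",a[...,::-1])
E
python3 g.py 0.6333 -0.0391 0.215 97.6
```

```text
t 7.7 p [633.3 -39.1 246.9] jaw -82.52 q6 83.4 F [ 1.05 -0.41 -1.13] open 24.0
tool axes [[-0.001, -0.0, -1.0], [0.991, 0.13, -0.001], [0.13, -0.991, -0.0]]
shift cm [ 3.19  0.01 -0.  ] spin rad (about tool x) 3.1395 deg -179.9
shift cm [ 3.19  0.01 -0.  ] spin rad (about tool x) -0.0021 deg 0.1
```

View pics/s1c.png

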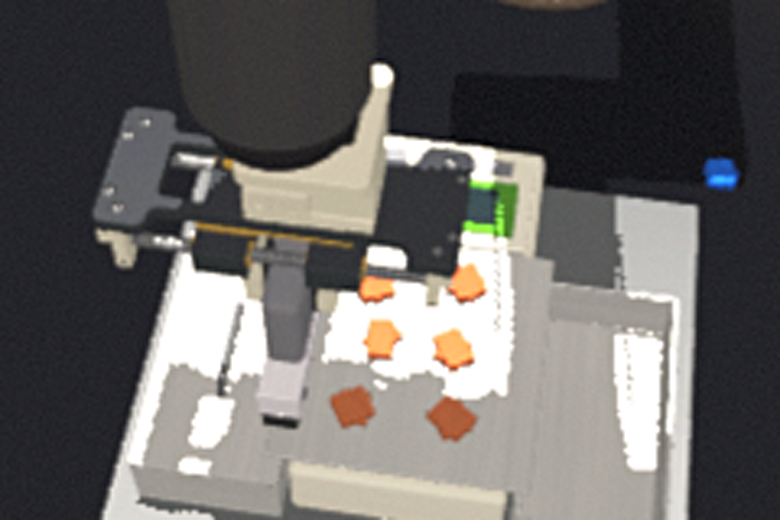

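The scraper is held square above the empty -y strip of the pan (crop (285,330)), with all the shards to its left. I'm lowering it to contact gently.

move_arm(
  commands=[
    [[1,0,0,0],[1,0,0,0],[1,0,0,0],[0.6,0,0,0],[0.2,0,0,0],[0,0,0,0],[0,0,0,0]],
  ],
)

```text
clock: 8.4
tool_pos: [0.6339, -0.0391, 0.2099]
orientation: [81.1, 90.0, -1.3]
force: [-0.2, 0.3, -1.9]
opening: 0.0237
```

move_arm(
  commands=[
    [[0.1,0,0,0],[0,0,0,0],[0,0,0,0]],
  ],
)

```text
clock: 8.7
tool_pos: [0.6337, -0.0391, 0.2088]
orientation: [90.0, 90.0, 7.7]
force: [-0.2, 0.6, -1.5]
opening: 0.0241
```

move_arm(
  commands=[
    [[0.05,0,0,0],[0,0,0,0],[0,0,0,0]],
  ],
)

```text
clock: 9.0
tool_pos: [0.6336, -0.0391, 0.2081]
orientation: [-27.6, 90.0, -110.0]
force: [0.1, 0.2, -1.6]
opening: 0.0237
```

move_arm(
  commands=[
    [[0.1,0,0,0],[0,0,0,0],[0,0,0,0]],
  ],
)

```text
clock: 9.3
tool_pos: [0.6336, -0.0391, 0.207]
orientation: [-81.4, 90.0, -163.7]
force: [-0.1, -0.2, -2.3]
opening: 0.0239
```

move_arm(
  commands=[
    [[0.06,0,0,0],[0,0,0,0],[0,0,0,0]],
  ],
)

```text
clock: 9.6
tool_pos: [0.6336, -0.0391, 0.2064]
orientation: [-82.8, 90.0, -165.2]
force: [0.1, -0.5, -2.2]
opening: 0.024
```

move_arm(
  commands=[
    [[0.06,0,0,0],[0,0,0,0],[0,0,0,0]],
  ],
)

```text
clock: 9.9
tool_pos: [0.6336, -0.0391, 0.2058]
orientation: [-73.9, 90.0, -156.2]
force: [0.8, 0.1, -1.9]
opening: 0.0242
```

move_arm(
  commands=[
    [[0.05,0,0,0],[0,0,0,0],[0,0,0,0]],
  ],
)

```text
clock: 10.2
tool_pos: [0.6336, -0.0391, 0.2053]
orientation: [-124.6, 90.0, 153.0]
force: [0.7, -0.6, -2.5]
opening: 0.0241
```

move_arm(
  commands=[
    [[0.05,0,0,0],[0,0,0,0],[0,0,0,0]],
  ],
)

```text
clock: 10.5
tool_pos: [0.6336, -0.0391, 0.2048]
orientation: [-83.4, 90.0, -165.8]
force: [-0.6, -0.4, -2.1]
opening: 0.0239
```

move_arm(
  commands=[
    [[0.05,0,0,0],[0,0,0,0],[0,0,0,0]],
  ],
)

```text
clock: 10.8
tool_pos: [0.6336, -0.0391, 0.2043]
orientation: [-115.5, 90.0, 162.1]
force: [0.0, 0.1, -1.3]
opening: 0.0237
```

move_arm(
  commands=[
    [[0.05,0,0,0],[0,0,0,0],[0,0,0,0]],
  ],
)

```text
clock: 11.1
tool_pos: [0.6337, -0.0391, 0.204]
orientation: [83.9, 90.0, 1.5]
force: [-0.6, -0.2, -1.2]
opening: 0.0238
```

move_arm(
  commands=[
    [[0.05,0,0,0],[0,0,0,0],[0,0,0,0]],
  ],
)

```text
clock: 11.4
tool_pos: [0.6337, -0.0391, 0.2037]
orientation: [77.0, 90.0, -5.4]
force: [-1.2, 0.8, 2.4]
opening: 0.0238
```

move_arm(
  commands=[
    [[0.03,0,0,0],[0,0,0,0],[0,0,0,0]],
  ],
)

```text
clock: 11.7
tool_pos: [0.6337, -0.0391, 0.2035]
orientation: [81.6, 90.0, -0.8]
force: [-1.6, 1.1, 4.9]
opening: 0.0237
```

Contact is at TCP z ≈ 0.2041 and the net press is about 7 N. Starting stroke 1.

move_arm(
  commands=[
    [[0,0,-0.3,0],[0,0,-0.3,0],[0,0,-0.4,0],[0,0,-0.5,0]],
  ],
)

```text
clock: 12.1
tool_pos: [0.632, -0.0243, 0.2034]
orientation: [44.7, 89.9, -37.7]
force: [1.7, -3.0, 5.0]
opening: 0.0241
```

move_arm(
  commands=[
    [[0,0,-0.5,0],[0,0,-0.5,0],[0,0,-0.5,0],[0,0,-0.5,0]],
  ],
)

```text
clock: 12.5
tool_pos: [0.6292, -0.0043, 0.2034]
orientation: [42.8, 89.9, -39.6]
force: [0.1, -4.3, 5.7]
opening: 0.0244
```

Steady at about 7.5 N net. Continuing (35 mm of 152 done).

move_arm(
  commands=[
    [[0,0,-0.5,0],[0,0,-0.5,0],[0,0,-0.5,0],[0,0,-0.5,0],[0,0,-0.5,0],[0,0,-0.5,0]],
  ],
)

```text
clock: 13.1
tool_pos: [0.6252, 0.0253, 0.2034]
orientation: [29.7, 89.9, -52.7]
force: [0.6, -4.3, 5.4]
opening: 0.0238
```

move_arm(
  commands=[
    [[0,0,-0.5,0],[0,0,-0.5,0],[0,0,-0.5,0],[0,0,-0.5,0],[0,0,-0.5,0],[0,0,-0.5,0]],
  ],
)

```text
clock: 13.7
tool_pos: [0.6211, 0.055, 0.2034]
orientation: [20.5, 89.9, -61.8]
force: [0.6, -5.1, 5.5]
opening: 0.0237
```

```bash
python3 g.py 0.6132 0.1116 0.2034 97.6
```

```text
t 13.7 p [621.1  55.  203.4] jaw -82.36 q6 74.6 F [ 0.62 -5.12  5.51] open 23.7
tool axes [[0.0, -0.001, -1.0], [0.991, 0.133, 0.0], [0.133, -0.991, 0.001]]
shift cm [-0.   -0.03 -5.71] spin rad (about tool x) -3.1409 deg 180.0
shift cm [-0.   -0.03 -5.71] spin rad (about tool x) 0.0007 deg -0.0
```

move_arm(
  commands=[
    [[0,0,-0.5,0],[0,0,-0.5,0],[0,0,-0.5,0],[0,0,-0.5,0],[0,0,-0.5,0],[0,0,-0.5,0]],
  ],
)

```text
clock: 14.3
tool_pos: [0.6171, 0.0847, 0.2034]
orientation: [12.7, 89.9, -69.7]
force: [0.5, -5.9, 5.2]
opening: 0.0237
```

move_arm(
  commands=[
    [[0,0,-0.5,0],[0,0,-0.5,0],[0,0,-0.5,0],[0,0,-0.5,0],[0,0,-0.5,0],[0,0,-0.2,0],[0,0,0,0]],
  ],
)

```text
clock: 15.0
tool_pos: [0.6134, 0.1118, 0.2034]
orientation: [26.0, 90.0, -56.3]
force: [0.1, -3.8, 6.4]
opening: 0.0238
```

```bash
python3 - <<'E'
from h import *
i,P=shot("scene","s2")
a=cv2.resize(i[100:280,220:440],(733,600),interpolation=cv2.INTER_CUBIC); cv2.imwrite("pics/s2c.png",a[...,::-1])
E
python3 g.py 0.6132 0.1116 0.2034 97.6
```

```text
t 15.05 p [613.4 111.8 203.4] jaw -82.35 q6 69.4 F [ 0.52 -3.12  4.53] open 23.6
tool axes [[0.0, -0.0, -1.0], [0.991, 0.133, 0.0], [0.133, -0.991, 0.0]]
shift cm [-0.   -0.02  0.02] spin rad (about tool x) -3.1406 deg 179.9
shift cm [-0.   -0.02  0.02] spin rad (about tool x) 0.001 deg -0.1
```

View pics/s2c.png

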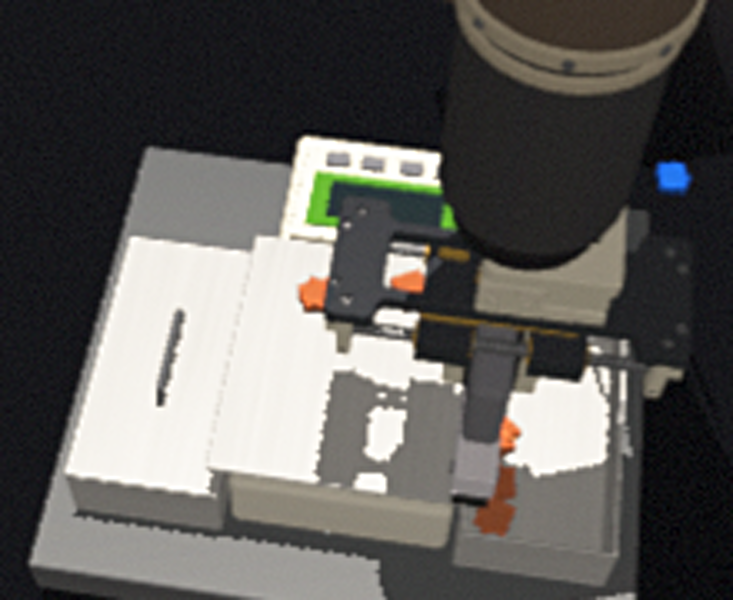

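After stroke 1, four shards are past the edge at the tray (crop (495,515) and (510,435)). Two remain on the front half of the pan at (313,293) and (407,280). I lift and go back for stroke 2 over that half.

move_arm(
  commands=[
    [[-1,0,0,0],[-2,0,0,0],[0,-1.2,3,0],[0,-1.2,3,0],[0,-1.2,3,0],[0,-1.2,3,0],[0,-1.2,3.2,0],[0,0,0,0]],
  ],
)

```text
clock: 15.85
tool_pos: [0.5725, -0.0492, 0.2327]
orientation: [-122.6, 89.9, 154.9]
force: [0.6, -0.5, -1.2]
opening: 0.024
```

```bash
python3 g.py 0.5738 -0.047 0.206 97.6
```

```text
t 15.85 p [572.5 -49.2 232.7] jaw -82.53 q6 83.0 F [ 0.6  -0.49 -1.19] open 24.0
tool axes [[-0.002, 0.001, -1.0], [0.992, 0.13, -0.002], [0.13, -0.992, -0.001]]
shift cm [ 2.67  0.17 -0.19] spin rad (about tool x) 3.1393 deg -179.9
shift cm [ 2.67  0.17 -0.19] spin rad (about tool x) -0.0023 deg 0.1
```

move_arm(
  commands=[
    [[1,0,0,0],[1,0,0,0],[0.6,0,0,0],[0.1,0,0,0],[0,0,0,0],[0,0,0,0],[0,0,0,0]],
  ],
)

```text
clock: 16.55
tool_pos: [0.5744, -0.0469, 0.2064]
orientation: [92.8, 90.0, 10.5]
force: [0.2, 0.1, -2.5]
opening: 0.0238
```

move_arm(
  commands=[
    [[0.06,0,0,0],[0,0,0,0],[0,0,0,0]],
  ],
)

```text
clock: 16.85
tool_pos: [0.5742, -0.0471, 0.2056]
orientation: [102.5, 90.0, 20.1]
force: [0.0, -0.4, -3.1]
opening: 0.0236
```

move_arm(
  commands=[
    [[0.06,0,0,0],[0,0,0,0],[0,0,0,0]],
  ],
)

```text
clock: 17.15
tool_pos: [0.5741, -0.0471, 0.2049]
orientation: [-122.5, 90.0, 155.1]
force: [0.7, -0.1, -1.7]
opening: 0.0239
```

move_arm(
  commands=[
    [[0.06,0,0,0],[0,0,0,0],[0,0,0,0]],
  ],
)

```text
clock: 17.45
tool_pos: [0.5741, -0.0471, 0.2042]
orientation: [-84.7, 90.0, -167.1]
force: [-0.4, -0.4, -1.4]
opening: 0.024
```

move_arm(
  commands=[
    [[0.04,0,0,0],[0,0,0,0],[0,0,0,0]],
  ],
)

```text
clock: 17.75
tool_pos: [0.5742, -0.0471, 0.204]
orientation: [75.7, 90.0, -6.6]
force: [-1.1, 0.8, 0.2]
opening: 0.0239
```

move_arm(
  commands=[
    [[0.04,0,0,0],[0,0,0,0],[0,0,0,0]],
  ],
)

```text
clock: 18.05
tool_pos: [0.5742, -0.0471, 0.2037]
orientation: [76.8, 90.0, -5.5]
force: [-1.9, -0.1, 2.5]
opening: 0.0236
```

move_arm(
  commands=[
    [[0.03,0,0,0],[0,0,0,0],[0,0,0,0]],
  ],
)

```text
clock: 18.35
tool_pos: [0.5742, -0.0471, 0.2035]
orientation: [68.4, 90.0, -13.9]
force: [-2.1, 0.3, 5.8]
opening: 0.0238
```

move_arm(
  commands=[
    [[0,0,-0.3,0],[0,0,-0.4,0],[0,0,-0.5,0],[0,0,-0.5,0],[0,0,-0.5,0],[0,0,-0.5,0]],
  ],
)

```text
clock: 18.95
tool_pos: [0.5708, -0.02, 0.2035]
orientation: [45.8, 90.0, -36.5]
force: [-0.3, -5.1, 5.4]
opening: 0.024
```

move_arm(
  commands=[
    [[0,0,-0.5,0],[0,0,-0.5,0],[0,0,-0.5,0],[0,0,-0.5,0],[0,0,-0.5,0],[0,0,-0.5,0]],
  ],
)

```text
clock: 19.55
tool_pos: [0.5667, 0.0097, 0.2035]
orientation: [44.8, 90.0, -37.6]
force: [0.6, -5.0, 4.5]
opening: 0.0241
```

```bash
python3 g.py 0.5537 0.1036 0.2034 97.6
```

```text
t 19.55 p [566.7   9.7 203.5] jaw -82.35 q6 76.8 F [ 0.55 -4.95  4.46] open 24.1
tool axes [[0.001, -0.0, -1.0], [0.991, 0.133, 0.001], [0.133, -0.991, 0.001]]
shift cm [ 0.   -0.04 -9.48] spin rad (about tool x) -3.1407 deg 179.9
shift cm [ 0.   -0.04 -9.48] spin rad (about tool x) 0.0009 deg -0.1
```

move_arm(
  commands=[
    [[0,0,-0.5,0],[0,0,-0.5,0],[0,0,-0.5,0],[0,0,-0.5,0],[0,0,-0.5,0],[0,0,-0.5,0]],
  ],
)

```text
clock: 20.15
tool_pos: [0.5627, 0.0394, 0.2034]
orientation: [34.5, 90.0, -47.9]
force: [1.4, -5.1, 5.6]
opening: 0.0242
```

move_arm(
  commands=[
    [[0,0,-0.5,0],[0,0,-0.5,0],[0,0,-0.5,0],[0,0,-0.5,0],[0,0,-0.5,0],[0,0,-0.5,0]],
  ],
)

```text
clock: 20.75
tool_pos: [0.5586, 0.0691, 0.2034]
orientation: [22.8, 90.0, -59.6]
force: [0.8, -4.9, 4.6]
opening: 0.024
```

move_arm(
  commands=[
    [[0,0,-0.5,0],[0,0,-0.5,0],[0,0,-0.5,0],[0,0,-0.5,0],[0,0,-0.5,0],[0,0,-0.5,0],[0,0,-0.4,0],[0,0,0,0]],
  ],
)

```text
clock: 21.55
tool_pos: [0.554, 0.1032, 0.2034]
orientation: [73.0, 90.0, -9.3]
force: [0.8, -2.5, 6.2]
opening: 0.024
```

move_arm(
  commands=[
    [[-1,0,0,0],[-3,0,0,0],[-2,0,1,0],[0,0,4,0],[0,0,4,0],[0,0,4,0],[0,0,4,0],[0,0,4,0]],
  ],
)

```text
clock: 22.35
tool_pos: [0.5816, -0.106, 0.2627]
orientation: [-155.7, 89.9, 122.0]
force: [0.2, 1.1, -2.3]
opening: 0.024
```

```bash
python3 - <<'E'
from h import *
i,P=shot("scene","s3"); j,Q=shot("top","t3")
a=cv2.resize(i[100:300,220:440],(550,500),interpolation=cv2.INTER_CUBIC);b=cv2.resize(j[150:290,240:310],(250,500),interpolation=cv2.INTER_CUBIC)
cv2.imwrite("pics/s3c.png",np.hstack([a,b])[...,::-1])
E
python3 g.py 0.5165 -0.3725 0.24 62.2
```

```text
t 22.45 p [ 581.6 -108.4  262.2] jaw -82.58 q6 89.1 F [ 0.34  0.3  -2.57] open 23.8
tool axes [[-0.002, 0.001, -1.0], [0.992, 0.129, -0.002], [0.129, -0.992, -0.001]]
shift cm [ 2.22 -9.86 25.35] spin rad (about tool x) -2.527 deg 144.8
shift cm [ 2.22 -9.86 25.35] spin rad (about tool x) 0.6146 deg -35.2
```

View pics/s3c.png

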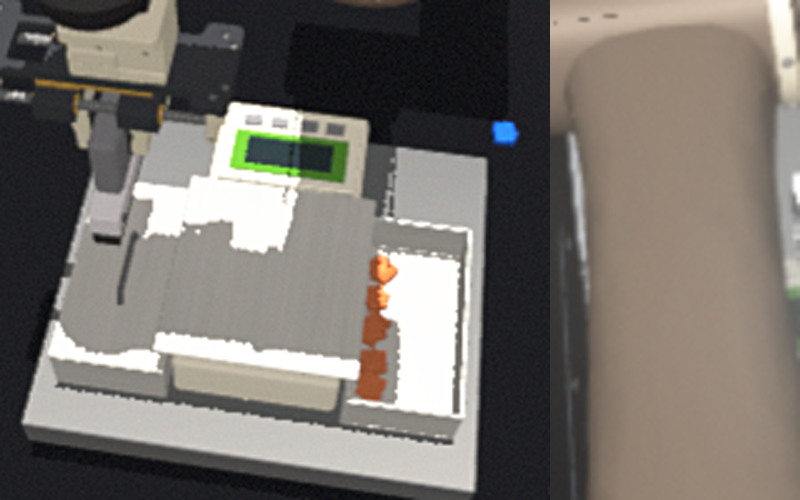

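```bash
python3 - <<'E'
from h import *
I=cv2.imread("pics/s3.png"); P=np.load("pics/s3.npy"); hsv=cv2.cvtColor(I,cv2.COLOR_BGR2HSV)
m=((hsv[...,1]>120)&(hsv[...,2]>60)&(hsv[...,0]<20)).astype(np.uint8); m[:,:240]=0;m[:,420:]=0; m[:150]=0
a=np.radians(7.6);R=np.array([[np.cos(a),-np.sin(a)],[np.sin(a),np.cos(a)]])
n,l,s,c=cv2.connectedComponentsWithStats(m,connectivity=4)
for k in range(1,n):
    if s[k,4]>5:
        q=P[l==k]; b=(q[:,:2]-[.594,.0283])@R
        print(s[k],np.round(np.percentile(b,[2,50,98],axis=0)*1000).tolist(),np.round(np.percentile(q[:,2],[2,50,98])*1000))
cv2.imwrite("pics/s3z.png",cv2.resize(I[190:265,350:415],(520,600),interpolation=cv2.INTER_CUBIC))
E
```

```text
[365 202  14  37 251] [[-71.0, 91.0], [-25.0, 100.0], [21.0, 112.0]] [70. 76. 87.]
[362 239  12  21 186] [[nan, nan], [nan, nan], [nan, nan]] [nan nan nan]
```

View pics/s3z.png

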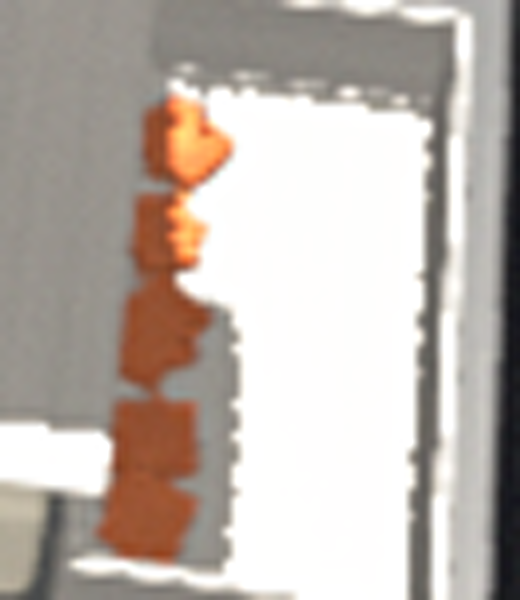

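The pan is clear. The shards lie on the tray floor by the near wall, with tops at z 70–87 mm, below the rim at 112 mm. Five outlines show, the topmost (185,145) probably being two overlapping shards. I'll recheck from above once the arm is away. Now the scraper goes back to the bench.

move_arm(
  commands=[
    [[0,-1.23,3.17,0],[0,-1.23,3.17,0],[0,-1.23,3.17,0],[0,-1.23,3.17,0],[0,-1.23,3.17,0],[0,-1.23,3.17,0],[0,-1.23,3.17,0],[0,-1.23,3.17,0]],
  ],
)

```text
clock: 23.25
tool_pos: [0.5179, -0.3699, 0.2626]
orientation: [-175.1, 89.9, 102.6]
force: [0.5, 0.1, -2.8]
opening: 0.0238
```

move_arm(
  commands=[
    [[2,0,0,0],[3,0,0,0],[3,0,0,0],[3,0,0,0],[3,0,0,0],[3,0,0,0],[0,0,0,0],[0,0,0,0]],
  ],
)

```text
clock: 24.05
tool_pos: [0.5183, -0.3694, 0.0932]
orientation: [-122.5, 89.9, 155.1]
force: [-0.0, -0.2, -1.0]
opening: 0.0242
```

```bash
python3 g.py 0.5165 -0.3725 0.059 97.6; python3 - <<'E'
from h import *
i,P=shot("top","t4"); s,_=shot("scene","s4")
b=cv2.resize(i[150:240,240:380],(700,450),interpolation=cv2.INTER_CUBIC); cv2.imwrite("pics/t4c.png",b[...,::-1])
E
```

```text
t 24.05 p [ 518.3 -369.4   93.2] jaw -82.34 q6 115.6 F [-0.04 -0.2  -0.96] open 24.2
tool axes [[-0.001, 0.001, -1.0], [0.991, 0.133, -0.001], [0.133, -0.991, -0.001]]
shift cm [ 3.42 -0.22  0.29] spin rad (about tool x) -3.1406 deg 179.9
shift cm [ 3.42 -0.22  0.29] spin rad (about tool x) 0.001 deg -0.1
```

View pics/t4c.png

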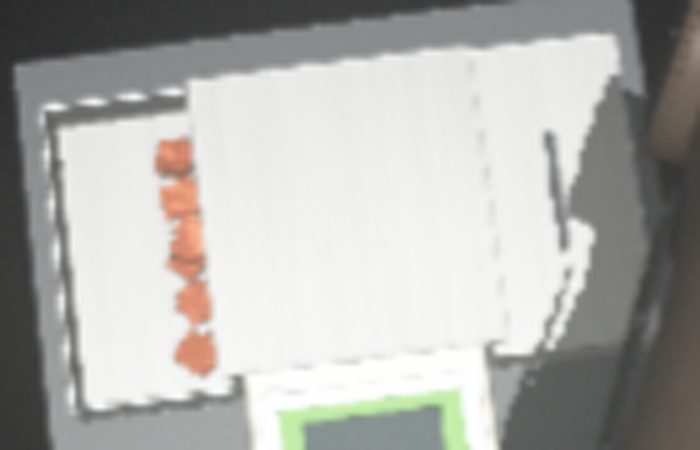

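From above, six shards are in the tray at crop (173,158), (180,198), (188,238), (185,265), (195,302) and (195,352). The pan is bare. Setting the scraper down.

move_arm(
  commands=[
    [[1,0,0,0],[1,0,0,0],[1,0,0,0],[0.3,0,0,0],[0,0,0,0],[0,0,0,0]],
  ],
)

```text
clock: 24.75
tool_pos: [0.5182, -0.3701, 0.0601]
orientation: [-76.2, 90.0, -158.5]
force: [-0.3, 1.0, -1.1]
opening: 0.024
```

move_arm(
  commands=[
    [[0.1,0,0,0],[0,0,0,0],[0,0,0,0]],
  ],
)

```text
clock: 25.05
tool_pos: [0.5182, -0.37, 0.0594]
orientation: [63.5, 90.0, -18.8]
force: [0.1, -0.1, -2.2]
opening: 0.0241
```

move_arm(
  commands=[
    [[0.06,0,0,0],[0,0,0,0],[0,0,0,0]],
  ],
)

```text
clock: 25.35
tool_pos: [0.5182, -0.3699, 0.0586]
orientation: [60.7, 90.0, -21.7]
force: [0.5, -0.4, -2.2]
opening: 0.0237
```

move_arm(
  commands=[
    [[0.06,0,0,0],[0,0,0,0],[0,0,0,0]],
  ],
)

```text
clock: 25.65
tool_pos: [0.5181, -0.37, 0.0579]
orientation: [-118.2, 90.0, 159.5]
force: [-0.5, -0.2, -2.3]
opening: 0.0237
```

move_arm(
  commands=[
    [[0.05,0,0,0],[0,0,0,0],[0,0,0,0]],
  ],
)

```text
clock: 25.95
tool_pos: [0.5182, -0.37, 0.0575]
orientation: [48.2, 90.0, -34.1]
force: [0.4, 0.1, -1.4]
opening: 0.024
```

move_arm(
  commands=[
    [[0.04,0,0,0],[0,0,0,0],[0,0,0,0]],
  ],
)

```text
clock: 26.25
tool_pos: [0.5182, -0.37, 0.0575]
orientation: [42.3, 90.0, -40.1]
force: [-1.2, 0.8, 4.1]
opening: 0.0241
```

move_arm(
  commands=[
    [[-0.03,0,0,0],[0,0,0,0]],
  ],
)

```text
clock: 26.45
tool_pos: [0.5182, -0.37, 0.0575]
orientation: [48.3, 90.0, -34.1]
force: [-0.0, 0.7, 2.1]
opening: 0.0237
```

move_arm(
  commands=[
    [[0,0,0,0],[0,0,0,0],[0,0,0,0],[0,0,0,0],[0,0,0,0],[0,0,0,0],[0,0,0,0],[0,0,0,0]],
  ],
  jaw=7,
)

```text
clock: 27.25
tool_pos: [0.5181, -0.37, 0.0574]
orientation: [-112.7, 90.0, 164.9]
force: [-1.0, 0.5, 0.5]
opening: 0.0697
```

move_arm(
  commands=[
    [[-1,0,0,0],[-2,0,0,0],[-3,0,0,0],[-4,0,0,0],[-4,0,0,0],[-3,0,0,0],[0,0,0,0],[0,0,0,0]],
  ],
)

```text
clock: 28.05
tool_pos: [0.5184, -0.3699, 0.2288]
orientation: [69.1, 89.9, -13.3]
force: [-0.4, 0.3, -1.6]
opening: 0.0698
```

```bash
python3 g.py; python3 - <<'E'
from h import *
s,P=shot("scene","s5"); t,_=shot("top","t5")
Z=P[...,2]; q=np.zeros(Z.shape,bool);q[120:200,140:230]=1
I=P[q&(Z>.09)&(Z<.115)]; r=cv2.minAreaRect((I[:,:2]*1000).astype(np.float32)); print("grip top",r,np.percentile(I[:,2],[5,50,95]))
cv2.imwrite("pics/s5c.png",cv2.resize(s[90:340,120:500],(790,520),interpolation=cv2.INTER_CUBIC)[...,::-1])
E
```

```text
t 28.05 p [ 518.4 -369.9  228.8] jaw -82.37 q6 115.6 F [-0.42  0.27 -1.62] open 69.8
tool axes [[0.002, -0.001, -1.0], [0.991, 0.133, 0.002], [0.133, -0.991, 0.001]]
grip top ((519.6318359375, -369.56768798828125), (76.52996826171875, 24.384769439697266), 7.204512596130371) [0.09180161 0.1022551  0.10512919]
```

View pics/s5c.png

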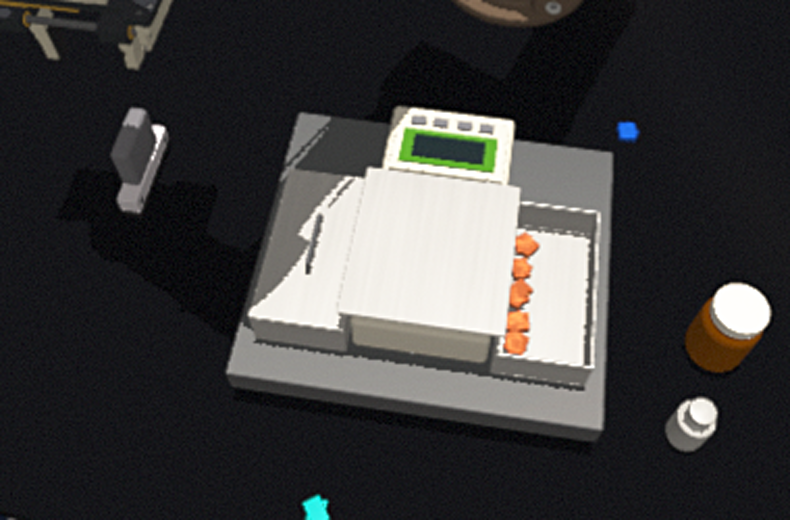

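The scraper stands upright and free at crop (138,160). The pan is bare, the shards are in the tray at (520,295), and nothing else looks disturbed. I compare the tray's position, then hand in.

```bash
python3 - <<'E'
from h import *
for n in("top0","t5"):
    P=np.load(f"pics/{n}.npy"); Z=P[...,2]; m=np.zeros(Z.shape,bool); m[160:240,244:275]=1
    q=P[m&(Z>.09)&(Z<.125)]; print(n,len(q),np.round(np.percentile(q[:,:2],[1,50,99],axis=0)*1000,1).tolist())
close_job()
E
```

```text
top0 223 [[476.4, 135.0], [597.0, 194.9], [673.2, 215.0]]
t5 221 [[476.4, 134.9], [594.7, 194.9], [672.7, 215.5]]
the job is handed in; nothing more can be done
```

I wiped all six shards off the pan into the open tray with the scraper, then stood it upright on the bench and let go. The job was handed in at about 28 s, with no verdict reported.

- **Wiping:** I made two overlapping strokes, pressing at about 6.5–8.5 N net in the readings taken between moves. The pan was down about 0.7 mm, well short of the 1.7 mm stop.
- **Pan and shards:** The last views show the pan bare. I counted six shards in the tray from above. The scene camera showed only five outlines, apparently because two overlap. I measured shard heights only for those with depth readings (tops at 70–87 mm, below the 112 mm rim). The part of the group nearest the camera gave none.
- **Everything else:** The open tray's rim matches its first position within 1 mm at its edges. I checked the lidded tray, jar, weight and look-alikes by eye only, and they looked undisturbed. The scraper's grip top is at 102 mm, so it stands level on its blade.

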